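Set the hot plate's heat knob to the middle heat

ROBOT

A 6-joint arm with a two-finger parallel gripper is mounted at the origin on the work surface. World frame = base frame: x ahead of the robot, y to its left, z up, the work surface at z = 0. Lengths are in mm, angles in rad, forces in N, time in s.
With the tool pointing down it reaches from about 400 to 925 mm from the base axis. Payload 12.5 kg.
Tool frame: the origin (TCP) lies at the centre of the arm's flange, where the gripper is bolted on; the fingertips stand 190 mm ahead of it and the grasp point (between the pads) lies 171 mm ahead of it; z points along the fingers, y is the line along which they close (so a half turn about z gives the same grasp; the last joint's range is limited). The gripper opens to 95 mm and grips with 3 to 60 N. Pads are 20 mm wide; open, the fingers measure 119 mm over their backs; the gripper's body (75 mm by 180 mm) begins 59 mm behind the grasp point.
Start: joints at [-1.412, 0.491, 1.559, -0, 1.092, -0.106], TCP at [163.592, -603.21, 404.761] pointing down, gripper open.
Joint ranges: [-3.1, 3.1], [-0.84, 2.19], [0.05, 2.79], [-1.13, 4.28], [0.06, 2.93], [-2.69, 2.69]. Speed limits (rad/s): [2.22, 2.22, 2.79, 3.14, 3.14, 3.14].

INTERFACE

Orientations are given as [roll, pitch, yaw] about the fixed x, y, z axes, in that order (R = Rz(yaw) Ry(pitch) Rx(roll)).
In Python, from cell import env, read_camera, search_frame, cut_out gives the robot as it stands. The module is installed in compiled form; this text tells all that it offers.
- The arm moves only by the tool move_arm, never from a script. Its argument "commands" is a list of rows, each a list of 3 entries, a list of its own where there are three numbers: the shift along the world's x, y, z normalised to -1 to 1, where 1 is 0.03 m, then the turn about the world's z normalised to -1 to 1, where 1 is 0.08 rad, then the opening, from -1 (shut) to 1 (fully open), so that 0 is half open. A call has 1 to 20 rows; each row shifts and turns the commanded pose from where the row before left it; what a row does not reach is not made up. A row lasts 1/12 s, in which the tool goes at most 41.7 mm and 7.16 degrees, less where a joint would pass 70% of its speed; a pose out of reach is approached as far as the arm can. A call with a number of a shift or a turn outside -1 to 1 is refused whole. A call with a gripper value outside its range is refused whole. The fingers move at their own pace and stop on an object; the grip force is fixed at half the most. Time passes only in rows, so rows that do not move let the fingers close. It gives the time, the measured TCP pose, the force, the opening and the grip force at its end, in the units of the state.
- env.state(): the state, without advancing time (a new reading comes with each control period).
- read_camera(name): name is "scene" or "top" or "wrist"; returns a dict with "image" (480x640x3 uint8, red, green, blue), "fx", "fy", "cx", "cy" (pixels), "rvec" (rotation vector, rad) and "tvec" (3), from world to camera coordinates, as OpenCV has them. Camera axes: x right, y down, z forward; pixel columns grow to the right and rows downward; lengths in mm; the calibration is good to about 2 mm. A picture is of the moment at which its call begins. There is no depth.
- env.job_done(): hands the job in; it is judged then, once.
Trained networks look in a picture, given as the dict that the camera call returned (one of the last four; its "shot" number tells which), for a name from the list of things; names that differ only in an ending like _2 or _b are one class to them, and where a whole thing is asked for, a point or a joint stands for the part that bears it (a point fixed in the world has none). Each returns a list of dicts, best first, with "confidence" (0 to 1); they miss things now and then, are a little off and sometimes report something else, mostly with a low value. They report only what shows in the picture. A call takes as long as a camera call.
- search_frame(thing, picture): "at" ([column, row] in pixels, amid what is visible of it).
- cut_out(thing, picture): "region" (480x640 bool, what is visible of it) and "at" ([column, row] in pixels, amid what is visible of it).
The state is a dict: "t": time; "joints": joint angles; "qvel": joint speeds; "tau": joint torques, N m; "eef_pos": TCP position; "tcp_rot": TCP orientation; "ft_force": force on the tool from outside, world axes, zero at the start; "moment": the same for the moment, N m; "opening": opening from 0.0 (shut) to 1.0 (fully open); "grip_force": force on a finger pad.
Only numpy, scipy, OpenCV 4.12 (cv2) and the standard library are available. Lean on these libraries where they do the work, as an engineer would, in place of code of your own. Each camera call takes 0.05 s, during which the arm holds its last target. There are 200 camera calls.

TASK

Warm the hot plate up for the next round of coffee: with a fingertip laid on the knurled heat knob, turn it clockwise by friction until it clicks into the middle of its three heats, then take the finger away. Do not pinch the knob or press hard on it, and leave the cup on the deck and everything else on the table standing where it is.

Things in the scene. Friction and masses are not known exactly. Their poses are not given: they have to be found in the camera images.
- hotplate: fixed electric hot plate, a white box 320 mm deep (its x) by 260 mm wide (its y), with a black cast-iron plate (185 mm across, top 84 mm high, centred 55 mm along its +x) and, on the robot's side (its -x), a flat control deck 70 mm high that carries the knob and a small cup. Origin: centre of its underside on the table, z up
- knob_top (a point): centre of the flat top face of the heat knob, on its upright axis, 110 mm from the hot plate's origin along its -x and 96 mm above the table. Black round knob, 65 mm across over its 36 knurled ribs (flat top 60 mm across), 20 mm high, 6 mm clear of the deck. Its sprung shaft gives when pressed, up to 5 mm: 2 N at first, 2.5 N more per mm
- knob_pointer (a point): outer end of the white pointer line on the knob's top, 28 mm from the knob's axis; it turns with the knob and shows the setting
- mark_off (a point): small printed ring on the deck, 43 mm from the knob's axis: off. The pointer points at it when knob is 0
- mark_low (a point): shortest printed bar (5 mm), 43 mm from the axis: first, low heat, knob 0.698
- mark_middle (a point): medium printed bar (10 mm), 43 mm from the axis: second, middle heat, knob 1.396; the pointer must end at this one
- mark_high (a point): longest printed bar (15 mm), 43 mm from the axis: third, full heat, knob 2.094
- knob (a joint): turn of the knob, rad, growing clockwise seen from above. Detents at 0 (off), 0.698 (low), 1.396 (middle), 2.094 (high, then a stop); starts at off or low (rarely balanced between them). Let go, it springs into the nearer detent. One click takes up to 0.05 N m; a fingertip pressed with about 9 N on the top 20 mm off the axis carries it along nearly without slip
- cup_b: bystander, loose: white handleless cup 58 mm across, 48 mm high, on the deck 92 mm to the hot plate's +y side of the knob's axis. Origin: centre of its underside
- incense_cup: bystander, loose: black ceramic incense cup 72 mm across, 70 mm high, on the table beside the deck, about 190 mm to the hot plate's -y side of the knob's axis. Origin: centre of its underside
- tongs: bystander, loose: steel tongs 210 mm long, 20 mm high, shut by a clip, lying on the table in front of the deck. Origin: middle of the underside, own x lengthwise
- mortar: bystander, loose: wooden mortar 92 mm across, 95 mm high, on the table to the right. Origin: centre of its underside
- jebena: bystander, loose: teal jebena (coffee pot) 222 mm high with handle and spout, on the round tray to the left. Origin: centre of its underside
- cup_a: bystander, loose: white handleless cup 58 mm across, 48 mm high, on the round tray to the left. Origin: centre of its underside

How it is judged:
By the outcome, as a careful person would: the job done as asked, in the order asked, and still so for the second after the job is handed in, with the robot touching nothing.
It also fails if it takes over 48 s, if anything falls off the work surface, if the arm or the gripper's body presses on something with over 40 N, if the wrist force passes 120 N, or if a joint passes its speed limit or range.

## Working session

There is one attempt and no reset: what is moved stays moved. The work goes in short steps, Python scripts to look and compute and a tool call to move; the robot and the scene stay as the last step left them, time stands still between calls to the robot, and variables do not carry over. Pictures are saved under pics/ and viewed, at most 10 in all, crops included, and the job is handed in when it is done.

Besides the shell and the picture viewer there is one more tool, called in YAML: its name, and indented under it one key for each argument. move_arm: Moves the arm, as the interface text tells. Its arguments: {"type":"object","properties":{"commands":{"type":"array","items":{"type":"array"}}},"required":["commands"]}

```bash
mkdir -p pics
cat > h.py <<'E'
import numpy as np, cv2
from cell import env, read_camera, search_frame, cut_out
def ray(p,uv):
    R,_=cv2.Rodrigues(np.array(p["rvec"],float)); t=np.array(p["tvec"],float).ravel()
    d=R.T@np.array([(uv[0]-p["cx"])/p["fx"],(uv[1]-p["cy"])/p["fy"],1]); return -R.T@t,d
def at_z(p,uv,z):
    o,d=ray(p,uv); return o+d*(z-o[2])/d[2]
def proj(p,X):
    K=np.array([[p["fx"],0,p["cx"]],[0,p["fy"],p["cy"]],[0,0,1]])
    return cv2.projectPoints(np.array(X,float).reshape(-1,1,3),np.array(p["rvec"],float),np.array(p["tvec"],float),K,None)[0].reshape(-1,2)
def save(p,n): cv2.imwrite("pics/"+n,p["image"][:,:,::-1])
Z=dict(hotplate=70,knob_top=96,knob_pointer=96,mark_off=70,mark_low=70,mark_middle=70,mark_high=70,cup_b=94,incense_cup=35,mortar=48,jebena=110,tongs=10)
E
python3 - <<'E'
from h import *
np.set_printoptions(precision=1,suppress=True)
print(env.state())
for c in ("top","scene"):
    p=read_camera(c); save(p,c+"0.png"); print(c,ray(p,(320,240))[0])
    for n,z in Z.items():
        r=search_frame(n,p)
        for q in r[:2]: print(n,np.array(q["at"]),round(q["confidence"],2),at_z(p,q["at"],z))
E
```

```text
{'t': 0.0, 'joints': array([-1.4,  0.5,  1.6, -0. ,  1.1, -0.1]), 'qvel': array([-0., -0., -0., -0., -0.,  0.]), 'tau': array([  0. , -61.3, -25.8,   0.1,   0. ,  -0. ]), 'eef_pos': array([ 163.6, -603.2,  404.2]), 'tcp_rot': array([-3.1, -0. ,  0.3]), 'ft_force': array([-0.6, -0.3,  0.3]), 'moment': array([-0.,  0.,  0.]), 'grip_force': 0.0, 'opening': 0.9988868689540464}
top [ 141.5   32.5 1840.9]
hotplate [348.9 208.9] 0.84 [643.5 -52.8  70. ]
knob_top [357.8 243.7] 0.79 [530.7 -74.5  96. ]
knob_pointer [358.2 245.2] 0.58 [526.2 -75.5  96. ]
mark_off [353.8 208.7] 0.65 [643.8 -67.5  70. ]
mark_low [348.7 209.8] 0.93 [640.7 -52.1  70. ]
mark_low [326.6 248.5] 0.44 [523.7  16.2  70. ]
mark_middle [349.5 210.3] 0.85 [639.1 -54.5  70. ]
mark_high [350.  210.1] 0.62 [639.7 -56.   70. ]
cup_b [326.3 246.8] 0.89 [523.6  17.2  94. ]
cup_b [181.  269.1] 0.81 [465.5 437.4  94. ]
incense_cup [358.7 243.4] 0.2 [545.2 -80.9  35. ]
mortar [496.  237.9] 0.95 [ 551.6 -490.7   48. ]
mortar [351.3 212.1] 0.29 [639.5 -60.8  48. ]
jebena [135.2 264.2] 0.72 [479.1 565.4 110. ]
jebena [348.2 211.1] 0.5
[... 166 characters left out ...]
 0.85 [541.5 -77.8  96. ]
knob_pointer [267.9 216.8] 0.86 [544.5 -78.5  96. ]
mark_off [264.5 267.3] 0.69 [675.6 -41.1  70. ]
mark_low [263.6 269.9] 0.78 [683.3 -40.5  70. ]
mark_middle [260.4 269.2] 0.71 [683.6 -48.5  70. ]
mark_high [262.2 269.6] 0.66 [683.4 -44.   70. ]
cup_b [305.6 216.4] 0.83 [513.4  12.   94. ]
cup_b [466.9 252.5] 0.7 [507.3 417.3  94. ]
incense_cup [201.  217.3] 0.98 [ 552.3 -271.2   35. ]
incense_cup [260.7 269.8] 0.64 [663.9 -58.   35. ]
mortar [130.  192.1] 0.7 [ 536.1 -490.7   48. ]
jebena [536.1 258.3] 0.83 [489.3 572.3 110. ]
jebena [269.  213.6] 0.45 [544.6 -74.6 110. ]
tongs [133.7 188.4] 0.63 [ 491.9 -516.4   10. ]
tongs [284.8 200.3] 0.51 [406.6 -83.6  10. ]
```

Run:
```python
from h import *
np.set_printoptions(precision=2,suppress=True)
p=read_camera("wrist"); R,_=cv2.Rodrigues(np.array(p["rvec"],float))
o=ray(p,(320,240))[0]; s=env.state(); print(o-s["eef_pos"],R,p["fx"],s["tcp_rot"])
p=read_camera("top"); c=p["image"][170:310,290:410]; c=cv2.resize(c,None,fx=4,fy=4,interpolation=3); cv2.imwrite("pics/topc.png",c[:,:,::-1])
```

```text
[ 67.73  19.42 -20.34] [[ 0.26 -0.97  0.  ]
 [-0.93 -0.25  0.25]
 [-0.24 -0.07 -0.97]] 379.2601810242177 [3.14 0.   0.26]
```

View pics/topc.png

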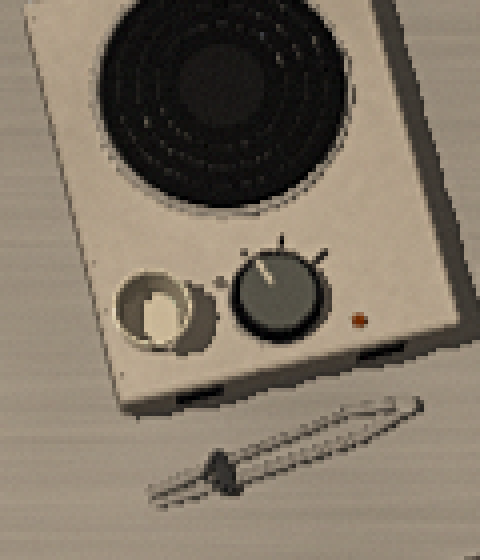

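The crop shows the pointer at the low bar: knob at (278,292), low bar (243,252), middle bar (282,242) and cup (152,310). So it needs one click clockwise. Next I move the arm over for a closer look.

move_arm:
  commands:
    - [[0.3,0.5,0],0,-1]
    - [[0.6,0.95,0],0,-1]
    - [[0.64,1,0],0,-1]
    - [[0.64,1,0],0,-1]
    - [[0.64,1,0],0,-1]
    - [[0.64,1,0],0,-1]
    - [[0.64,1,0],0,-1]
    - [[0.64,1,0],0,-1]
    - [[0.64,1,0],0,-1]
    - [[0.64,1,0],0,-1]
    - [[0.64,1,0],0,-1]
    - [[0.64,1,0],0,-1]
    - [[0.64,1,0],0,-1]
    - [[0.64,1,0],0,-1]
    - [[0.64,1,0],0,-1]
    - [[0.64,1,0],0,-1]
    - [[0.64,1,0],0,-1]
    - [[0.6,0.6,0],0,-1]
    - [[0.3,0.3,0],0,-1]
    - [[0,0,0],0,-1]

```text
t: 3.07
eef_pos: [506.7, -81.3, 404.6]
tcp_rot: [3.141, -0.0, 0.267]
ft_force: [0.4, -0.1, 0.2]
opening: 0.001
grip_force: 0.0
```

Run:
```python
from h import *
np.set_printoptions(precision=2,suppress=True)
p=read_camera("wrist"); s=env.state(); print(s["t"],s["eef_pos"],s["tcp_rot"],s["ft_force"],s["opening"],s["joints"])
for n in ("knob_top","knob_pointer","mark_off","mark_low","mark_middle","mark_high","cup_b"):
    for q in search_frame(n,p)[:2]: print(n,np.array(q["at"]),round(q["confidence"],2),at_z(p,q["at"],Z[n]))
save(p,"w1.png")
```

```text
3.1167 [505.83 -82.35 404.55] [3.14 0.   0.27] [-0.43  0.62 -0.16] 0.0059574814283099116 [-0.29  0.33  1.83 -0.    0.98  1.01]
knob_top [324.4 198.3] 0.98 [535.86 -73.88  96.  ]
knob_pointer [322.6 199.1] 0.6 [534.91 -72.72  96.  ]
mark_off [339.8 113.2] 0.57 [600.39 -68.84  70.  ]
mark_low [340.3 111.6] 0.77 [601.65 -68.89  70.  ]
mark_middle [341.8 114.4] 0.84 [599.95 -70.61  70.  ]
mark_high [342.5 113.3] 0.58 [600.88 -70.91  70.  ]
cup_b [193.3 190.7] 0.74 [514.77  24.2   94.  ]
```

View pics/w1.png

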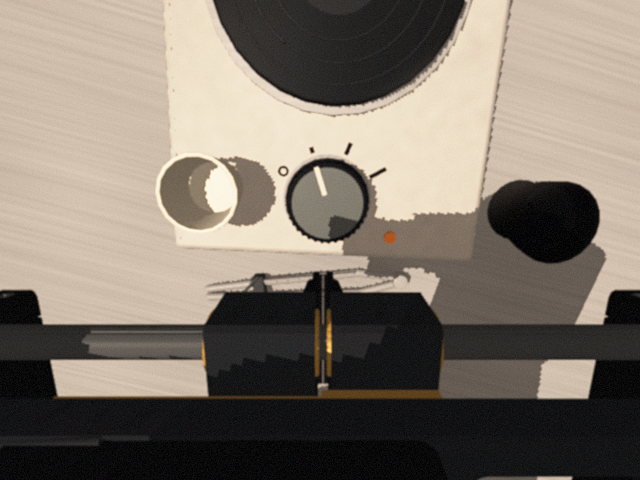

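Wrist view: knob at about (327,198), pointer tip at (317,167). Ring at (283,171), low bar at (312,150), middle bar at (349,148), high bar at (378,172). The pointer is on low, so I'll fit the axis from these marks.

Run:
```python
from h import *
from scipy.optimize import least_squares
np.set_printoptions(precision=2,suppress=True)
p=read_camera("wrist")
M=np.array([at_z(p,u,70)[:2] for u in [(283,171),(312,150),(348.5,148.5),(378,172.5)]])
def f(v):
    a=v[2]-np.arange(4)*0.698
    return (v[:2]+43*np.c_[np.cos(a),np.sin(a)]-M).ravel()
r=least_squares(f,[534,-74,1.8]); print("axis",r.x,"res",r.fun)
P=at_z(p,(317,167),96)[:2]-r.x[:2]
print("pointer r",np.hypot(*P),"knob",r.x[2]-np.arctan2(P[1],P[0]))
s=cut_out("knob_top",p)
for q in s[:1]:
    m=q["region"].astype(np.uint8); c=max(cv2.findContours(m,0,1)[0],key=cv2.contourArea)
    e=cv2.fitEllipse(c); print(e, at_z(p,e[0],90))
im=p["image"].mean(2); print(p["image"][195,330],p["image"][195,292])
# grey top
g=((im>55)&(im<140)).astype(np.uint8); g[:, :285]=0; g[:,372:]=0; g[:150]=0; g[245:]=0
print(proj(p,[[*r.x[:2],96]]))
```

```text
axis [531.72 -81.8    1.3 ] res [-0.5  -1.58  1.2   0.1  -0.1  -0.25 -0.6   1.73]
pointer r 29.2542029370568 knob 0.6799189469595982
((324.4696044921875, 197.02088928222656), (82.56444549560547, 83.6356430053711), 11.060985565185547) [534.4  -76.22  90.  ]
[136 130 119] [141 133 120]
[[330.63 203.35]]
```

move_arm:
  commands:
    - [[0.4,-0.12,-0.3],0,-1]
    - [[0.5,-0.15,-0.6],0,-1]
    - [[0.43,-0.13,-0.7],0,-1]
    - [[0,0,-0.7],0,-1]
    - [[0,0,-0.6],0,-1]
    - [[0,0,-0.4],0,-1]
    - [[0,0,-0.2],0,-1]
    - [[0,0,0],0,-1]
    - [[0,0,0],0,-1]
    - [[0,0,-0.1],0,-1]
    - [[0,0,0],0,-1]

```text
t: 4.48
eef_pos: [545.5, -94.7, 297.2]
tcp_rot: [3.141, -0.001, 0.265]
ft_force: [0.5, 0.6, -1.0]
opening: 0.005
grip_force: 0.0
```

move_arm:
  commands:
    - [[0,0,-0.1],0,-1]
    - [[0,0,-0.1],0,-1]
    - [[0,0,-0.1],0,-1]
    - [[0,0,-0.05],0,-1]
    - [[0,0,0],0,-1]
    - [[0,0,0],0,-1]

```text
t: 4.98
eef_pos: [545.5, -94.7, 286.3]
tcp_rot: [3.142, 0.0, 0.265]
ft_force: [-0.7, 1.0, 2.0]
opening: 0.004
grip_force: 1.1
```

move_arm:
  commands:
    - [[0,0,-0.05],0,-1]
    - [[0,0,0],0,-1]
    - [[0,0,0],0,-1]

```text
t: 5.23
eef_pos: [545.5, -94.7, 285.0]
tcp_rot: [3.141, -0.0, 0.265]
ft_force: [-1.1, 1.0, 5.4]
opening: 0.005
grip_force: 2.6
```

move_arm:
  commands:
    - [[0,0,-0.05],0,-1]
    - [[0,0,0],0,-1]
    - [[0,0,0],0,-1]

```text
t: 5.48
eef_pos: [545.5, -94.7, 283.8]
tcp_rot: [3.141, -0.001, 0.265]
ft_force: [-1.2, 0.6, 8.6]
opening: 0.004
grip_force: 4.0
```

Run:
```python
import numpy as np
n=10
a=-0.9-0.075*np.arange(n+1)
P=20*np.c_[np.cos(a),np.sin(a)]
print(np.round(np.diff(P,axis=0)/30,3))
```

```text
[[-0.04  -0.03 ]
 [-0.042 -0.026]
 [-0.044 -0.023]
 [-0.046 -0.02 ]
 [-0.047 -0.016]
 [-0.048 -0.013]
 [-0.049 -0.009]
 [-0.05  -0.005]
 [-0.05  -0.002]
 [-0.05   0.002]]
```

move_arm:
  commands:
    - [[-0.04,-0.03,0],-0.94,-1]
    - [[-0.042,-0.026,0],-0.94,-1]
    - [[-0.044,-0.023,0],-0.94,-1]
    - [[-0.046,-0.02,0],-0.94,-1]
    - [[-0.047,-0.016,0],-0.94,-1]
    - [[-0.048,-0.013,0],-0.94,-1]
    - [[-0.049,-0.009,0],-0.94,-1]
    - [[-0.05,-0.005,0],-0.94,-1]
    - [[-0.05,-0.002,0],-0.94,-1]
    - [[-0.05,0.002,0],-0.94,-1]
    - [[0,0,0],0,-1]
    - [[0,0,0],0,-1]

```text
t: 6.48
eef_pos: [531.6, -99.3, 283.9]
tcp_rot: [3.141, -0.001, -0.488]
ft_force: [-1.7, -2.5, 7.8]
opening: 0.006
grip_force: 4.0
```

Run:
```python
from h import *
p=read_camera("wrist"); save(p,"w2.png"); print(env.state()["ft_force"])
```

```text
[-1.53308944 -1.88847354  8.08938629]
```

View pics/w2.png

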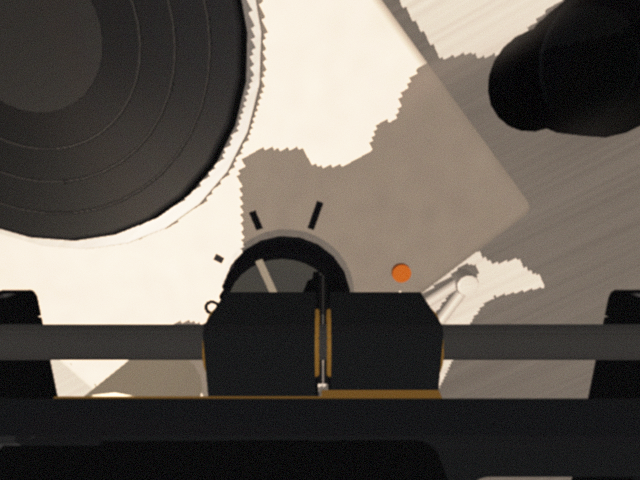

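The pointer tip at (260,262) now faces the medium bar at (255,220), with the low bar at (218,258) and the long bar at (316,214). It has reached the middle heat, so I'll lift straight up and back off.

move_arm:
  commands:
    - [[0,0,0.1],0,-1]
    - [[0,0,0.2],0,-1]
    - [[0,0,0.4],0,-1]
    - [[0,0,0.7],0,-1]
    - [[0,0,0.9],0,-1]
    - [[0,0,0.9],0,-1]
    - [[-0.4,0,0.7],0,-1]
    - [[-0.5,0,0.3],0,-1]
    - [[-0.3,0,0],0,-1]
    - [[0,0,0],0,-1]
    - [[0,0,0],0,-1]

```text
t: 7.45
eef_pos: [495.4, -99.0, 408.8]
tcp_rot: [3.142, 0.001, -0.488]
ft_force: [1.0, -0.3, 0.4]
opening: 0.006
grip_force: 0.0
```

Run:
```python
from h import *
p=read_camera("wrist"); save(p,"w3.png"); print(env.state()["ft_force"],env.state()["eef_pos"])
```

```text
[-0.39274365  0.18416653  0.10173242] [495.78759447 -99.03613675 408.57950831]
```

View pics/w3.png

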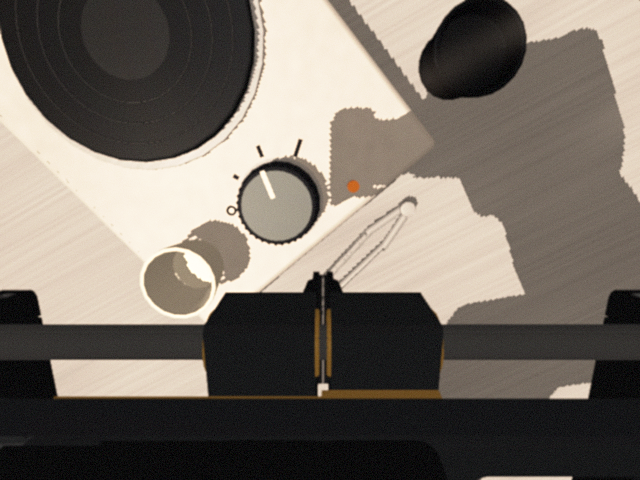

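The pointer tip at (264,172) points straight at the medium bar at (260,151). The low bar is at (236,177), the long bar at (298,147), and the cup stands where it was. The finger is clear, so I'm handing it in.

```bash
python3 -c "
from cell import env; print(env.job_done())"
```

```text
the job is handed in; nothing more can be done
None
```

The heat knob is turned one click clockwise, from low to the middle heat, using about 9 N of fingertip friction; the finger is clear, the cup on the deck hasn't moved, and the job is handed in.

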